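# Tip two spare-tube cartons into their taped packing frames

### The arm

A 7-joint arm with a two-finger parallel gripper is mounted at the origin on the work surface. World frame = base frame: x ahead of the robot, y to its left, z up, the work surface at z = 0. Lengths are in m, angles in rad, forces in N, time in s.
With the tool pointing down it reaches from about 0.425 to 0.925 m from the base axis. Payload 6.8 kg.
Tool frame: the origin (TCP) lies midway between the tips of the shut fingers; the grasp point (between the pads) lies 19 mm behind it; z points along the fingers, x is the direction in which the jaws open and shut, and the axes are right-handed (so a half turn about z gives the same grasp; the last joint's range is limited). The gripper opens to 85 mm and grips with 20 to 120 N. Pads are 22 mm wide; open, the fingers measure 114 mm over their backs; the gripper's body (76 mm by 85 mm) begins 54 mm behind the grasp point. The pads swing forward as they close: fully open they stand 13 mm farther back than shut.
Start: joints at [-1.253, 0.477, 0.022, 1.555, -0.011, 1.109, -0.083], TCP at [0.279, 0.615, 0.231] pointing down, gripper open.
Joint ranges: [-2.96, 2.96], [-0.34, 2.1], [-1.41, 1.46], [0.24, 2.44], [-1.37, 4.51], [0.17, 1.92], [-2.96, 2.96]. Speed limits (rad/s): [2.39, 2.39, 3.14, 3.14, 3.14, 3.14, 3.14].

### API

Orientations are given as a unit quaternion [w, x, y, z].
In Python, from station import bot gives the robot as it stands.
- The arm moves only by the tool step_arm, never from a script. Its argument "increments" is a list of rows, each a list of 7 numbers: the shift along the tool's x, y, z in cm, then the turn, a rotation vector about the tool's x, y, z in degrees, then the closure, from 0 (fully open) to 1 (shut). A call has 1 to 20 rows; each row shifts and turns the commanded pose from where the row before left it, along the tool's axes as they then stand; what a row does not reach is not made up. A row lasts 1/10 s, in which the tool goes at most 50 mm and 8.59 degrees, less where a joint would pass 70% of its speed; a pose out of reach is approached as far as the arm can. A call is refused whole if a number of a shift passes 5 or a number of a turn 8.59, either way. A call with a gripper value outside its range is refused whole. The fingers move at their own pace and stop on an object; "squeeze" is the grip in N (left out, the last holds). Time passes only in rows, so rows that do not move let the fingers close. It gives the time, the measured TCP pose, the force and the opening at its end, in the units of the state.
- bot.get_obs(): the state, without advancing time (a new reading comes with each control period).
- bot.read_camera(name): name is "side" or "top"; returns a dict with "pixels" (400x640x3 uint8, red, green, blue), "vertical_fov" (degrees; the focal length in pixels is half the picture's height over the tangent of half this angle, whatever the lens; pixels are square), "cx", "cy" (the principal point, pixels), "camera_from_world" (4x4, takes a point from world to camera coordinates). Camera axes: x right, y down, z forward; pixel columns grow to the right and rows downward; lengths in m; the calibration is good to about 2 mm. A picture is of the moment at which its call begins. There is no depth.
- bot.hand_in(): hands the job in, once; it reports no verdict.
Trained networks look in a picture, given as the dict that the camera call returned (one of the last four; its "shot" number tells which), for a name from the list of things; names that differ only in an ending like _2 or _b are one class to them, and where a whole thing is asked for, a point or a joint stands for the part that bears it (a point fixed in the world has none). Each returns a list of dicts, best first, with "score" (0 to 1); they miss things now and then, are a little off and sometimes report something else, mostly with a low value. They report only what shows in the picture. A call takes as long as a camera call. They do not tell look-alikes from the thing itself.
- bot.find_in(picture, query): "point" ([column, row] in pixels, amid what is visible of it).
- bot.cut_out(picture, query): "pixels" (400x640 bool, what is visible of it) and "point" ([column, row] in pixels, amid what is visible of it).
- bot.pinpoint(picture, query): "point" ([column, row] in pixels: a listed point, or the origin of a listed thing).
The state is a dict: "t": time; "q": joint angles; "joint_vel": joint speeds; "joint_torque": joint torques, N m; "eef_pos": TCP position; "tool_rot": TCP orientation; "contact_force": force on the tool from outside, world axes, zero at the start; "torque": the same for the moment, N m; "gripper_width": opening from 0.0 (shut) to 1.0 (fully open).
Only numpy, scipy, OpenCV 4.12 (cv2) and the standard library are available. Lean on these libraries where they do the work, as an engineer would, in place of code of your own. Each camera call takes 0.05 s, during which the arm holds its last target.

### The job

Lay the two standing cartons, the orange one and the white one, flat for packing: with the fingertips, push each over near its top so that it tips about its foot and falls on its broad face inside the taped frame of its own colour, at whose edge it stands. Either may go first. Do not grip or lift the cartons or shove them along the bench, and leave everything else where it is.

Things in the scene. Friction and masses are not known exactly. Their poses are not given: they have to be found in the camera images.
- orange_carton: Loose closed orange carton, upright at start: 44 mm deep (its x), 80 wide (y), 130 high (z); about 180 g. Origin: centre of its underside, z to its top. Grippy foot: pushed near its top it tips, and falls by itself past 19 degrees. It must fall about the foot edge nearer its frame, which lies on its +x or its -x side, onto a broad 80 x 130 mm face.
- orange_mid (a point): Centre of the orange carton (65 mm above its underside), axes as the carton's.
- orange_top (a point): Centre of the top face of the orange carton (130 mm above its underside), axes as the carton's.
- orange_frame: Rectangle of flat orange tape on the bench (no height): inside 170 mm (its x) by 120 mm (its y), tape 10 mm wide around that. Origin at its centre, z up. The orange carton stands across the middle of a short side; tipped straight over it lies inside with about 20 mm to spare all round, less some 6 mm of offset.
- white_carton: Loose closed white carton, upright at start: 36 mm deep (its x), 70 wide (y), 105 high (z); about 120 g. Origin: centre of its underside, z to its top. Grippy foot: pushed near its top it tips, and falls by itself past 19 degrees. It must fall about the foot edge nearer its frame, which lies on its +x or its -x side, onto a broad 70 x 105 mm face.
- white_mid (a point): Centre of the white carton (52 mm above its underside), axes as the carton's.
- white_top (a point): Centre of the top face of the white carton (105 mm above its underside), axes as the carton's.
- white_frame: Rectangle of flat white tape on the bench (no height): inside 145 mm (its x) by 110 mm (its y), tape 10 mm wide around that. Origin at its centre, z up. The white carton stands across the middle of a short side; tipped straight over it lies inside with about 20 mm to spare all round, less some 6 mm of offset.
- cap_cup: Loose black plastic valve-cap cup, 44 mm across, 40 mm high, standing between the two cartons. Origin under its centre. Leave alone.
- headlamp: Loose yellow push-button headlamp, 50 x 78 x 42 mm. Origin under its centre. Leave alone.
- tackle_case: Loose transparent tackle case with two blue latches, 135 x 202 x 45 mm, shut. Origin under its centre. Leave alone.
- mini_pump: Loose aluminium mini pump lying down, 190 mm long along its x, 26 mm high. Origin under its middle. Leave alone.
- rasp: Loose steel rasp lying down, 360 mm long along its x (wooden handle end at -210 mm), 24 mm high. Origin at bench level. Leave alone.
- lever0: Loose blue plastic tire lever lying flat, 120 mm long along its x, 18 mm wide, 9 mm high. Origin under its middle. Leave alone.
- lever1: Loose blue plastic tire lever lying flat, 120 mm long along its x, 18 mm wide, 9 mm high. Origin under its middle. Leave alone.
- lever2: Loose blue plastic tire lever lying flat, 120 mm long along its x, 18 mm wide, 9 mm high. Origin under its middle. Leave alone.
There are look-alikes about, which are no part of the job. There is more than one size of the orange_carton; the one meant has the size given above.

How it is judged:
By the outcome, as a careful person would: the job done as asked, in the order asked, and still so for the second after the job is handed in, with the robot touching nothing.
It also fails if it takes over 48 s, if anything falls off the work surface, if the arm or the gripper's body presses on something with over 40 N, if the wrist force passes 120 N, or if a joint passes its speed limit or range.

## Working session

There is one attempt and no reset: what is moved stays moved. The work goes in short steps, Python scripts to look and compute and a tool call to move; the robot and the scene stay as the last step left them, time stands still between calls to the robot, and variables do not carry over. Pictures are saved under pics/ and viewed, and the job is handed in when it is done.

Besides the shell and the picture viewer there is one more tool, called after ">>>" as name(argument=value, ...), one argument or row to a line, values as JSON. step_arm: Moves the arm, as the interface text tells. Its arguments: {"type":"object","properties":{"increments":{"type":"array"},"squeeze":{"type":"number"}},"required":["increments"]}

```bash
mkdir -p pics; ls
cat > h.py <<'E'
import numpy as np,cv2,pickle
from station import bot
def shot(n,fn=None):
    p=bot.read_camera(n)
    if fn: cv2.imwrite('pics/'+fn,cv2.cvtColor(p['pixels'],cv2.COLOR_RGB2BGR))
    return p
def K(p):
    f=p['pixels'].shape[0]/2/np.tan(np.radians(p['vertical_fov'])/2)
    return np.array([[f,0,p['cx']],[0,f,p['cy']],[0,0,1]])
def P(p): return K(p)@np.array(p['camera_from_world'])[:3]
def proj(p,X):
    x=P(p)@np.append(X,1); return x[:2]/x[2]
def tri(p1,a,p2,b):
    X=cv2.triangulatePoints(P(p1),P(p2),np.array(a,float).reshape(2,1),np.array(b,float).reshape(2,1))[:,0]
    return X[:3]/X[3]
def onz(p,uv,z=0):
    M=P(p);H=M[:,[0,1,3]].copy();H[:,2]+=M[:,2]*z
    x=np.linalg.solve(H,[uv[0],uv[1],1]);return x[:2]/x[2]
E
python3 - <<'E'
from h import *
for n in('top','side'):
    p=shot(n,n+'0.png');pickle.dump(p,open(n+'0.pkl','wb'))
    M=np.array(p['camera_from_world']);print(n,{k:v for k,v in p.items() if k not in('pixels','camera_from_world')},'campos',(-M[:3,:3].T@M[:3,3]).round(3))
    for q in['orange_carton','white_carton','orange_frame','white_frame','cap_cup','orange_top','white_top','orange_mid','white_mid']:
        print(q,[(np.round(d['point']).tolist(),round(d['score'],2)) for d in bot.pinpoint(p,q)][:4])
print(bot.get_obs())
E
```

```text
pics
top {'vertical_fov': 48.300865348923516, 'cx': 323.60115085712886, 'cy': 196.1759038953469, 'shot': 1} campos [ 0.36  -0.042  1.248]
orange_carton [([366.0, 219.0], 0.92), ([387.0, 266.0], 0.84), ([345.0, 269.0], 0.59)]
white_carton [([238.0, 216.0], 0.81)]
orange_frame [([298.0, 243.0], 0.54)]
white_frame []
cap_cup [([299.0, 242.0], 0.7)]
orange_top [([375.0, 212.0], 0.71), ([392.0, 264.0], 0.62), ([348.0, 269.0], 0.58)]
white_top [([232.0, 210.0], 0.73)]
orange_mid [([346.0, 269.0], 0.94), ([372.0, 218.0], 0.89), ([392.0, 267.0], 0.78)]
white_mid [([235.0, 213.0], 0.96)]
side {'vertical_fov': 52.97971689321999, 'cx': 323.787138433315, 'cy': 196.66337554151949, 'shot': 2} campos [ 0.379 -0.942  0.659]
orange_carton [([316.0, 260.0], 0.84), ([268.0, 283.0], 0.76), ([255.0, 255.0], 0.64)]
white_carton [([298.0, 186.0], 0.71)]
orange_frame []
white_frame []
cap_cup [([282.0, 220.0], 0.69)]
orange_top [([253.0, 217.0], 0.85), ([314.0, 218.0], 0.79), ([262.0, 247.0], 0.67)]
white_top [([298.0, 158.0], 0.66), ([389.0, 205.0], 0.29)]
orange_mid [([256.0, 238.0], 0.76), ([265.0, 265.0], 0.62), ([297.0, 175.0], 0.6)]
white_mid [([299.0, 173.0], 0.75), ([376.0, 200.0], 0.57)]
{'t': 1.0, 'q': array([-1.25309002,  0.47697306,  0.02237437,  1.55542614, -0.01144525,
        1.10930999, -0.08305889]), 'joint_vel': array([ 0.00167781,  0.00032923,  0.00073292,  0.00030247,  0.00019915,
       -0.00032053,  0.00044768]), 'joint_torque': array([-1.22626217e-03, -5.96329236e+01,  1.60611648e+00, -2.81547707e+01,
        1.25251425e-02,  1.69361614e-03,  1.20880756e-05]), 'eef_pos': array([0.27880804, 0.61472989, 0.23131445]), 'tool_rot': array([5.61360017e-06, 8.40533850e-01, 5.41759030e-01, 1.17532301e-05]), 'contact_force': array([-0.70151496, -0.40871388, -0.20153021]), 'torque': array([ 0.05342725, -0.00284353,  0.03306759]), 'gripper_width': 1.0018074297233257}
```

View pics/top0.png

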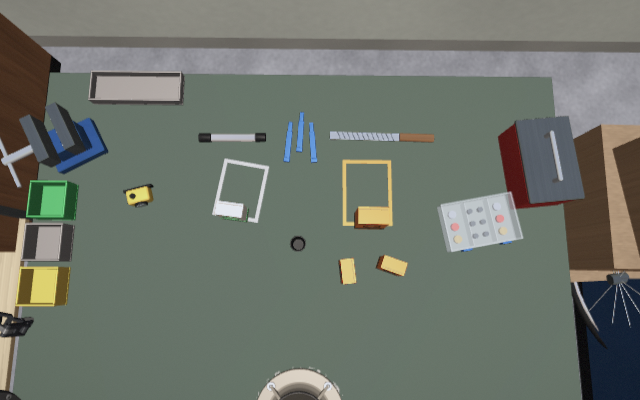

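View pics/side0.png

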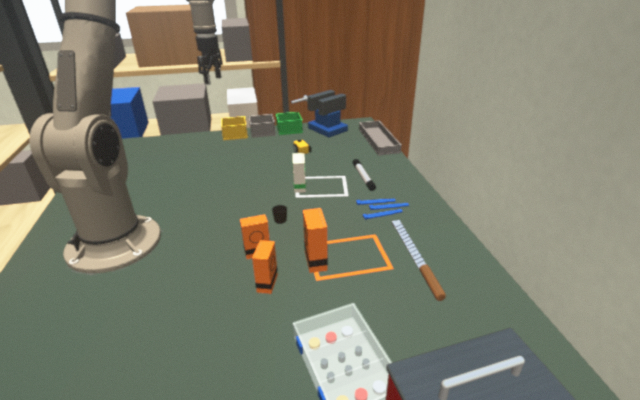

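Run:
```python
import cv2
a=cv2.imread('pics/top0.png')[160:330,190:430];cv2.imwrite('pics/top0c.png',cv2.resize(a,None,fx=3.3,fy=3.3,interpolation=2))
a=cv2.imread('pics/side0.png')[130:310,200:440];cv2.imwrite('pics/side0c.png',cv2.resize(a,None,fx=3.3,fy=3.3,interpolation=2))
```

```text
(no output)
```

View pics/top0c.png

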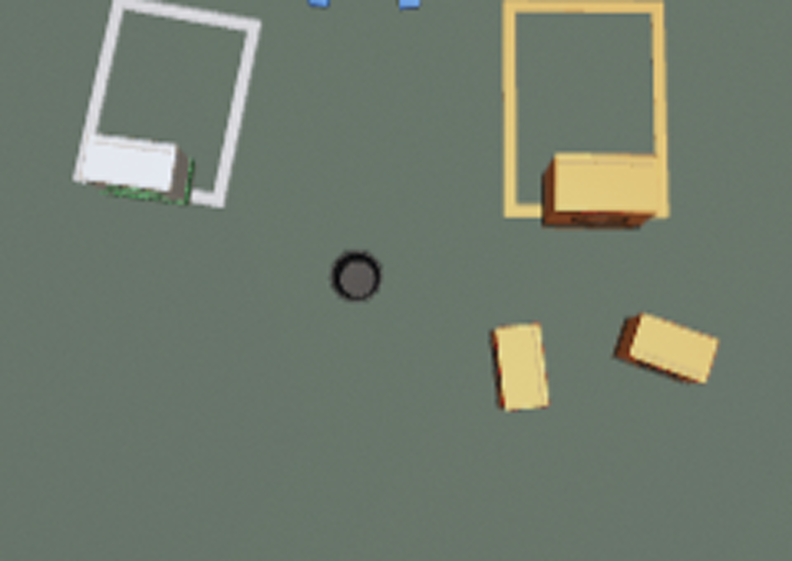

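View pics/side0c.png

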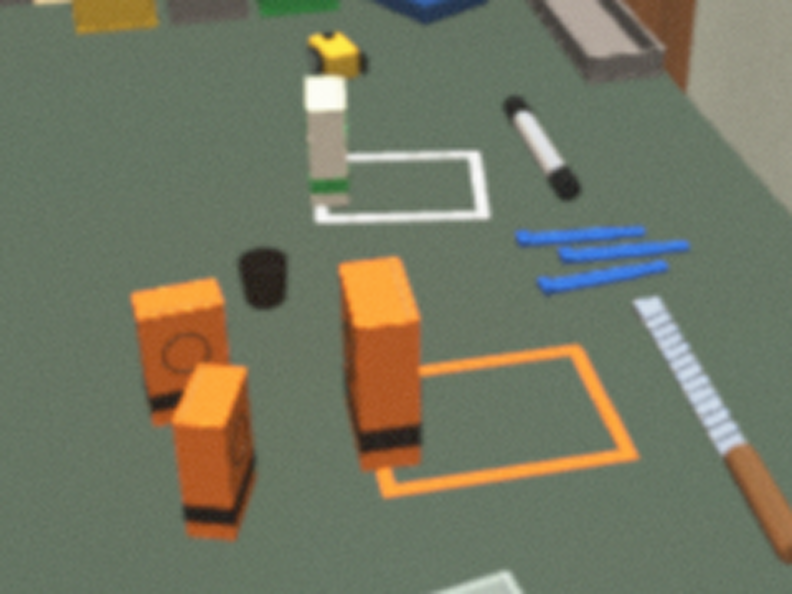

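Three orange cartons are candidates, by top-picture pixel: (374,217), (347,270) and (393,265). Only the one at (374,217) stands on the orange frame's edge, and it looks the biggest. I'll check its size by measurement. The white carton is at (230,211), and both frames lie farther from the robot (picture up).

Run:
```python
from h import *
T=pickle.load(open('top0.pkl','rb'));S=pickle.load(open('side0.pkl','rb'))
tc=lambda u,v:(u/3.3+190-.35,v/3.3+160-.35); sc=lambda u,v:(u/3.3+200-.35,v/3.3+130-.35)
print('tri tops:')
print('orange',tri(T,tc(606,183),S,sc(380,292)),'white',tri(T,tc(130,163),S,sc(326,94)))
print('small L',tri(T,tc(521,367),S,sc(180,298)),'small R',tri(T,tc(675,347),S,sc(212,397)))
def rect(name,pts,z):
    X=np.array([onz(T,tc(*p),z) for p in pts]);print(name,X.round(4).tolist(),'sides',[round(float(np.linalg.norm(X[i]-X[(i+1)%len(X)])),3) for i in range(len(X))],'ctr',X.mean(0).round(4))
    for i in range(len(X)): 
        d=X[(i+1)%len(X)]-X[i];print('   dir',round(float(np.degrees(np.arctan2(d[1],d[0]))),1),end='')
    print()
rect('orange top',[(553,153),(658,155),(656,214),(552,211)],.13)
rect('white top',[(92,136),(177,143),(171,192),(80,182)],.105)
rect('oframe outer',[(502,0),(663,0),(669,217),(503,217)],0)
rect('wframe outer',[(115,0),(261,20),(222,207),(73,181)],0)
rect('sL',[(494,325),(540,323),(548,406),(504,411)],.1)
rect('sR',[(641,313),(719,339),(706,382),(629,355)],.1)
p=bot.read_camera('top')
for q in['orange_frame','white_frame','orange_carton','white_carton']:
    for d in bot.cut_out(p,q)[:3]:
        m=d['pixels'].astype(np.uint8);print(q,round(d['score'],2),m.sum(),cv2.boundingRect(m),np.round(d['point']))
```

```text
tri tops:
orange [ 0.50925507 -0.18667483  0.12758521] white [0.52707083 0.18343155 0.10274951]
small L [ 0.37032231 -0.12200079  0.09981416] small R [ 0.38499793 -0.24145302  0.0991354 ]
orange top [[0.5311, -0.1458], [0.5298, -0.2268], [0.4842, -0.2241], [0.4863, -0.1445]] sides [0.081, 0.046, 0.08, 0.045] ctr [ 0.5078 -0.1853]
   dir -90.9   dir 176.7   dir 88.5   dir -1.7
white top [[0.547, 0.2135], [0.5417, 0.1469], [0.503, 0.1503], [0.5106, 0.2213]] sides [0.067, 0.039, 0.071, 0.037] ctr [0.5256 0.183 ]
   dir -94.5   dir 175.0   dir 83.9   dir -12.1
oframe outer [[0.6861, -0.1149], [0.6869, -0.256], [0.4962, -0.2564], [0.4957, -0.1146]] sides [0.141, 0.191, 0.142, 0.19] ctr [ 0.5912 -0.1855]
   dir -89.7   dir -179.9   dir 90.2   dir -0.1
wframe outer [[0.6842, 0.2221], [0.667, 0.0949], [0.5035, 0.1243], [0.5253, 0.2514]] sides [0.128, 0.166, 0.129, 0.162] ctr [0.595  0.1732]
   dir -97.7   dir 169.8   dir 80.3   dir -10.5
sL [[0.4009, -0.1013], [0.4025, -0.137], [0.3395, -0.1425], [0.3357, -0.1087]] sides [0.036, 0.063, 0.034, 0.066] ctr [ 0.3697 -0.1224]
   dir -87.4   dir -175.0   dir 96.4   dir 6.4
sR [[0.4104, -0.2155], [0.3905, -0.2756], [0.3577, -0.2645], [0.3782, -0.2055]] sides [0.063, 0.035, 0.062, 0.034] ctr [ 0.3842 -0.2403]
   dir -108.3   dir 161.3   dir 70.9   dir -17.3
orange_frame 0.93 579 (343, 160, 49, 66) [347. 180.]
orange_frame 0.28 3839 (436, 192, 86, 60) [481. 220.]
white_frame 0.86 564 (213, 159, 56, 64) [263. 178.]
orange_carton 0.89 447 (376, 256, 31, 20) [389. 267.]
orange_carton 0.82 384 (338, 259, 18, 26) [347. 268.]
orange_carton 0.78 724 (354, 207, 36, 22) [371. 218.]
white_carton 0.84 560 (215, 201, 34, 21) [232. 214.]
```

The measured sizes settle it. The carton at (374,217) has an 80×45 mm top at about 0.128 m. The other two are about 65×35 mm and 0.10 m high, so they are look-alikes. I'll tip the white one first, with shut fingers and tool y along its heading (about −9.6°).

>>> step_arm(
  increments=[
    [0,0,0,0,0,-7.4,1],
    [0,0,0,0,0,-7.4,1],
    [-3.2,2.14,0,0,0,0,1],
    [-3.2,2.14,0,0,0,0,1],
    [-3.2,2.14,0,0,0,0,1],
    [-3.2,2.14,0,0,0,0,1],
    [-3.2,2.14,0,0,0,0,1],
    [-3.2,2.14,0,0,0,0,1],
    [-3.2,2.14,0,0,0,0,1],
    [-3.2,2.14,0,0,0,0,1],
    [-3.2,2.14,0,0,0,0,1],
    [-3.2,2.14,0,0,0,0,1],
    [-3.2,2.14,0,0,0,0,1],
    [-3.2,2.14,0,0,0,0,1],
    [0,0,0,0,0,0,1],
    [0,0,0,0,0,0,1],
  ],
)

```text
t: 2.85
eef_pos: [0.4683, 0.1927, 0.2315]
tool_rot: [-0.0, 0.765, 0.645, 0.0]
contact_force: [-0.3, 0.7, -0.8]
gripper_width: -0.006
```

>>> step_arm(
  increments=[
    [0,0,3,0,0,0,1],
    [0,0,3,0,0,0,1],
    [0,0,3,0,0,0,1],
    [0,0,3,0,0,0,1],
    [0,0,2.6,0,0,0,1],
    [0,0,0,0,0,0,1],
    [0,0,0,0,0,0,1],
  ],
)

```text
t: 3.55
eef_pos: [0.4676, 0.1945, 0.0855]
tool_rot: [-0.0, 0.763, 0.646, -0.0]
contact_force: [0.1, 0.4, -0.2]
gripper_width: 0.002
```

Run:
```python
from h import *
for n,(u,v) in (('top',(170,150)),('side',(220,120))):
    p=shot(n,n+'1.png');a=cv2.imread('pics/'+n+'1.png')[v:v+140,u:u+200];cv2.imwrite('pics/'+n+'1c.png',cv2.resize(a,None,fx=4,fy=4,interpolation=2))
```

```text
(no output)
```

View pics/top1c.png

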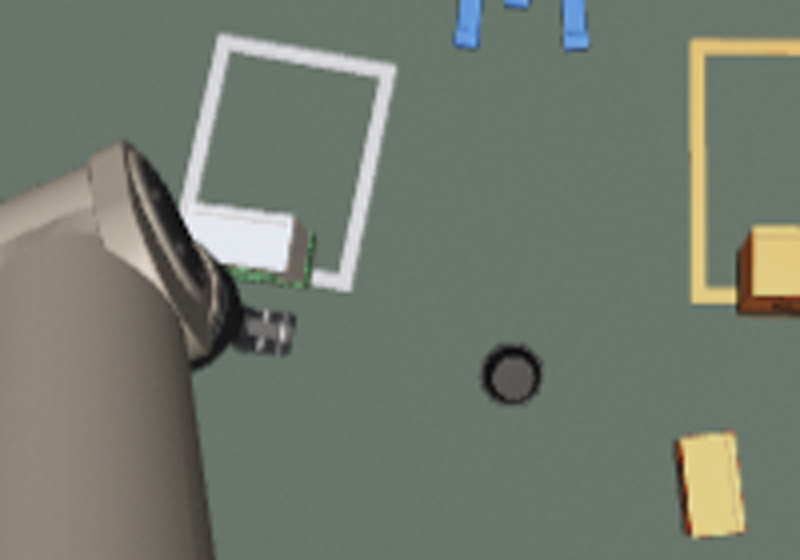

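View pics/side1c.png

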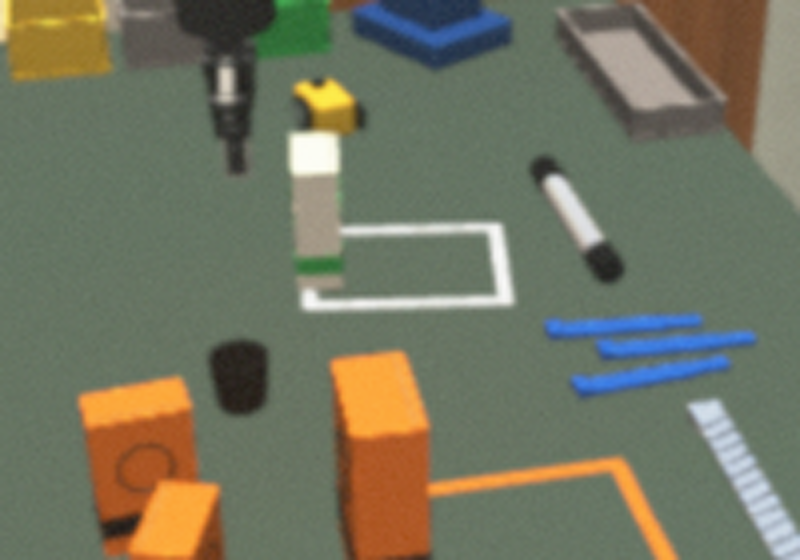

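The shut fingertips (side crop 235,165) are just behind the white carton and level with its top; nothing else is near. Now the push.

>>> step_arm(
  increments=[
    [0,1,0,0,0,0,1],
    [0,1,0,0,0,0,1],
    [0,0.5,0,0,0,0,1],
    [0,0.5,0,0,0,0,1],
    [0,0.5,0,0,0,0,1],
    [0,0.5,0,0,0,0,1],
    [0,0.5,0,0,0,0,1],
    [0,0.5,0,0,0,0,1],
    [0,0.5,0,0,0,0,1],
    [0,0.5,0,0,0,0,1],
  ],
)

```text
t: 4.65
eef_pos: [0.5276, 0.1832, 0.0853]
tool_rot: [0.0, 0.764, 0.645, 0.0]
contact_force: [0.2, 0.7, 0.5]
gripper_width: 0.002
```

Run:
```python
from h import *
for n,(u,v) in (('side',(220,120)),):
    p=shot(n,n+'2.png');a=cv2.imread('pics/'+n+'2.png')[v:v+140,u:u+200];cv2.imwrite('pics/'+n+'2c.png',cv2.resize(a,None,fx=4,fy=4,interpolation=2))
```

```text
(no output)
```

View pics/side2c.png

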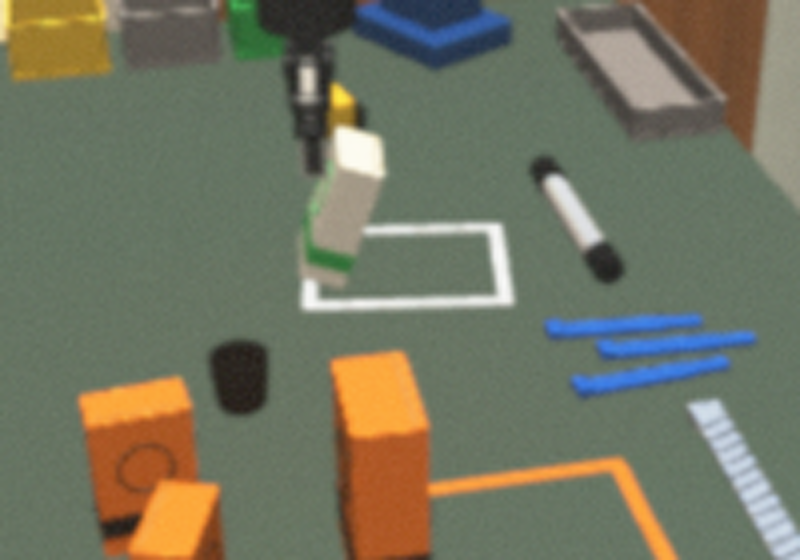

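The white carton is tipping cleanly, about 20° over with its foot unmoved. I'll give it a little more, let it fall, then back off and rise.

>>> step_arm(
  increments=[
    [0,0.5,0,0,0,0,1],
    [0,0.5,0,0,0,0,1],
    [0,0,0,0,0,0,1],
    [0,0,0,0,0,0,1],
    [0,0,0,0,0,0,1],
    [0,-1,-2,0,0,0,1],
    [0,-1,-3,0,0,0,1],
    [0,-1,-4,0,0,0,1],
    [0,-1,-4,0,0,0,1],
    [0,0,0,0,0,0,1],
  ],
)

```text
t: 5.7
eef_pos: [0.4993, 0.1901, 0.2207]
tool_rot: [0.001, 0.763, 0.646, 0.005]
contact_force: [0.4, 0.6, -0.0]
gripper_width: -0.003
```

Run:
```python
from h import *
for n,(u,v) in (('top',(170,150)),('side',(220,120))):
    p=shot(n,n+'3.png');a=cv2.imread('pics/'+n+'3.png')[v:v+140,u:u+200];cv2.imwrite('pics/'+n+'3c.png',cv2.resize(a,None,fx=4,fy=4,interpolation=2))
```

```text
(no output)
```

View pics/side3c.png

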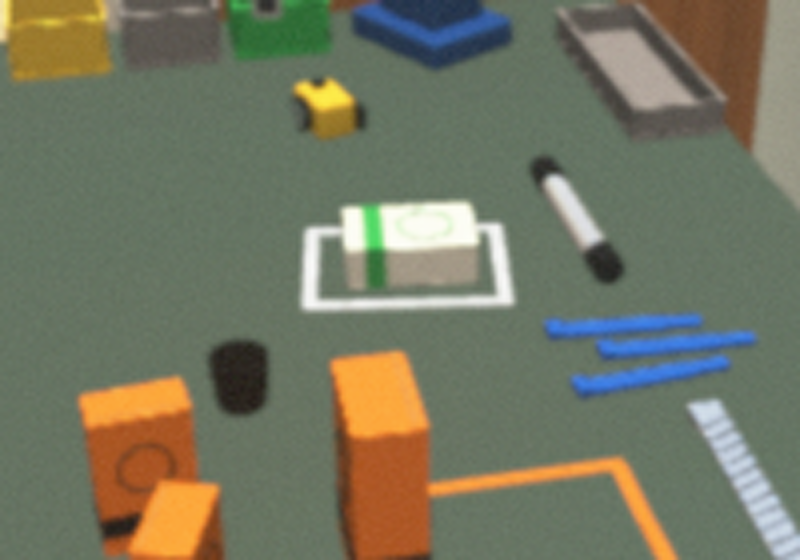

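View pics/top3c.png

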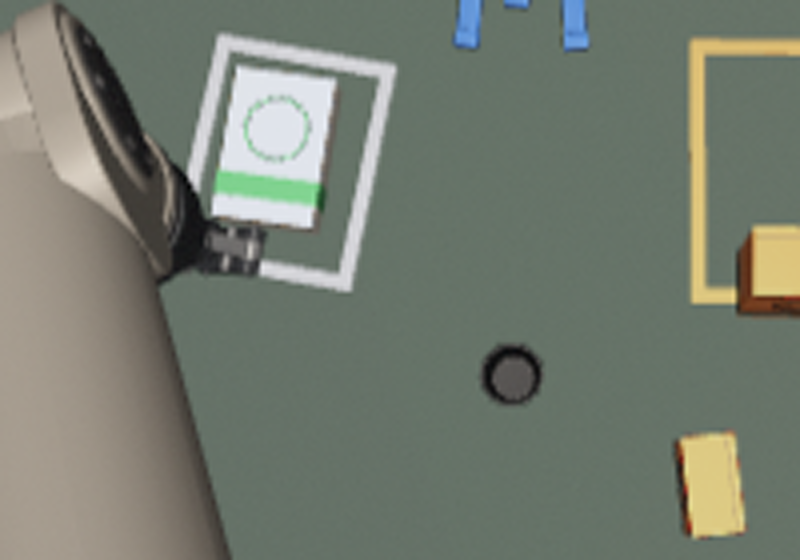

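The white carton lies flat inside its frame, with all tape sides clear. Next the orange one.

>>> step_arm(
  increments=[
    [0,0,0,0,0,-4.3,1],
    [0,0,0,0,0,-4.3,1],
    [-3.78,-0.47,0,0,0,0,1],
    [-3.78,-0.47,0,0,0,0,1],
    [-3.78,-0.47,0,0,0,0,1],
    [-3.78,-0.47,0,0,0,0,1],
    [-3.78,-0.47,0,0,0,0,1],
    [-3.78,-0.47,0,0,0,0,1],
    [-3.78,-0.47,0,0,0,0,1],
    [-3.78,-0.47,0,0,0,0,1],
    [-3.78,-0.47,0,0,0,0,1],
    [-3.78,-0.47,0,0,0,0,1],
    [0,0,0,0,0,0,1],
    [0,0,0,0,0,0,1],
    [0,0,0,0,0,0,1],
  ],
)

```text
t: 7.3
eef_pos: [0.4437, -0.1877, 0.2143]
tool_rot: [-0.001, 0.713, 0.701, -0.0]
contact_force: [-0.5, -0.2, 0.4]
gripper_width: -0.002
```

Run:
```python
from h import *
for n,(u,v) in (('top',(270,150)),('side',(200,150))):
    p=shot(n,n+'4.png');a=cv2.imread('pics/'+n+'4.png')[v:v+140,u:u+200];cv2.imwrite('pics/'+n+'4c.png',cv2.resize(a,None,fx=4,fy=4,interpolation=2))
```

```text
(no output)
```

View pics/side4c.png

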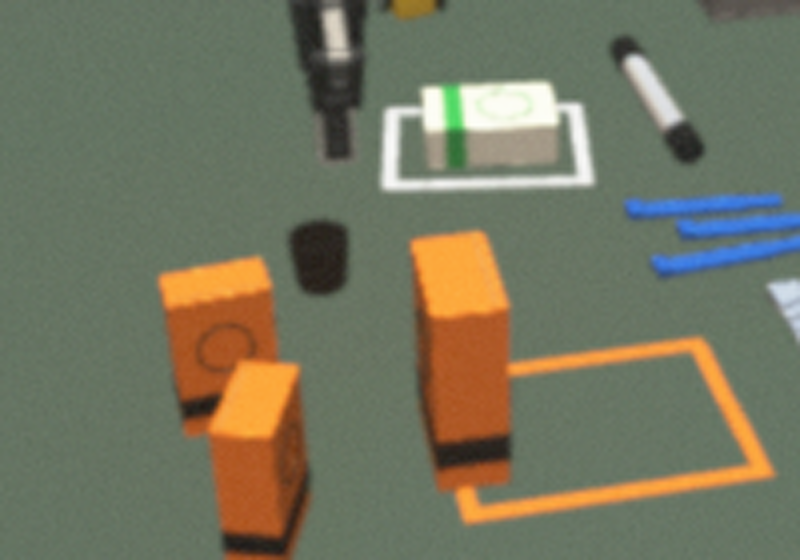

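View pics/top4c.png

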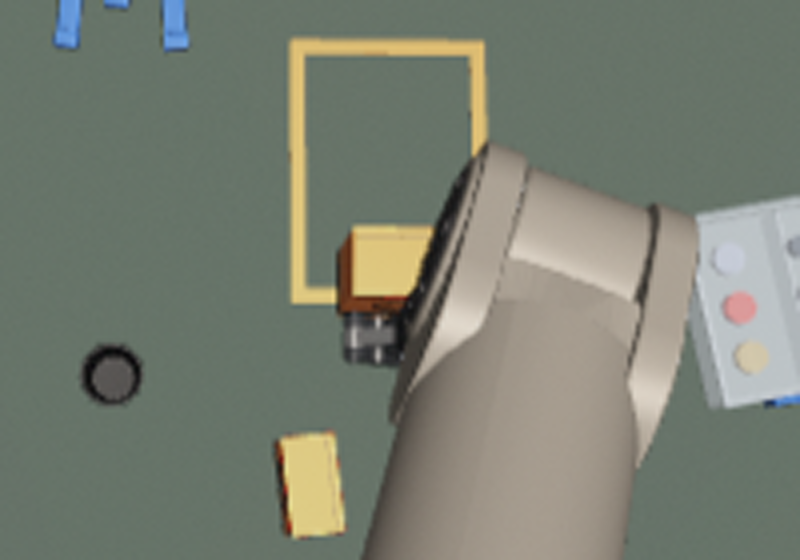

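The pose is right, with the fingers behind the orange carton's middle. I'll descend to z≈0.105, then push.

>>> step_arm(
  increments=[
    [0,0,2.5,0,0,0,1],
    [0,0,3,0,0,0,1],
    [0,0,3,0,0,0,1],
    [0,0,2.4,0,0,0,1],
    [0,0,0,0,0,0,1],
    [0,0,0,0,0,0,1],
  ],
)

```text
t: 8.0
eef_pos: [0.4442, -0.1882, 0.1065]
tool_rot: [-0.0, 0.713, 0.701, -0.0]
contact_force: [-0.6, 0.2, 0.3]
gripper_width: -0.003
```

>>> step_arm(
  increments=[
    [0,1,0,0,0,0,1],
    [0,1,0,0,0,0,1],
    [0,0.5,0,0,0,0,1],
    [0,0.5,0,0,0,0,1],
    [0,0.5,0,0,0,0,1],
    [0,0.5,0,0,0,0,1],
    [0,0.5,0,0,0,0,1],
    [0,0.5,0,0,0,0,1],
    [0,0.5,0,0,0,0,1],
    [0,0.5,0,0,0,0,1],
  ],
)

```text
t: 9.0
eef_pos: [0.5044, -0.1899, 0.1063]
tool_rot: [-0.0, 0.713, 0.701, 0.0]
contact_force: [-0.6, 0.3, 0.1]
gripper_width: -0.002
```

Run:
```python
from h import *
for n,(u,v) in (('side',(200,150)),):
    p=shot(n,n+'5.png');a=cv2.imread('pics/'+n+'5.png')[v:v+140,u:u+200];cv2.imwrite('pics/'+n+'5c.png',cv2.resize(a,None,fx=4,fy=4,interpolation=2))
```

```text
(no output)
```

View pics/side5c.png

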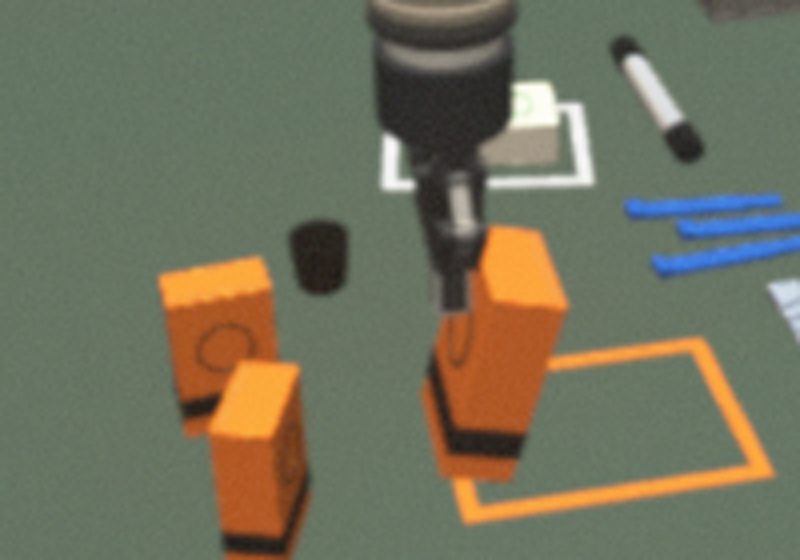

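The orange carton is tilted about 15° with its foot in place. Continuing the push.

>>> step_arm(
  increments=[
    [0,0.5,0,0,0,0,1],
    [0,0.5,0,0,0,0,1],
    [0,0.5,0,0,0,0,1],
    [0,0.5,0,0,0,0,1],
    [0,0,0,0,0,0,1],
    [0,0,0,0,0,0,1],
    [0,0,0,0,0,0,1],
  ],
)

```text
t: 9.75
eef_pos: [0.5237, -0.1903, 0.1062]
tool_rot: [-0.0, 0.713, 0.701, -0.0]
contact_force: [-0.6, 0.5, -0.2]
gripper_width: 0.002
```

Run:
```python
from h import *
for n,(u,v) in (('side',(200,150)),):
    p=shot(n,n+'6.png');a=cv2.imread('pics/'+n+'6.png')[v:v+140,u:u+200];cv2.imwrite('pics/'+n+'6c.png',cv2.resize(a,None,fx=4,fy=4,interpolation=2))
```

```text
(no output)
```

View pics/side6c.png

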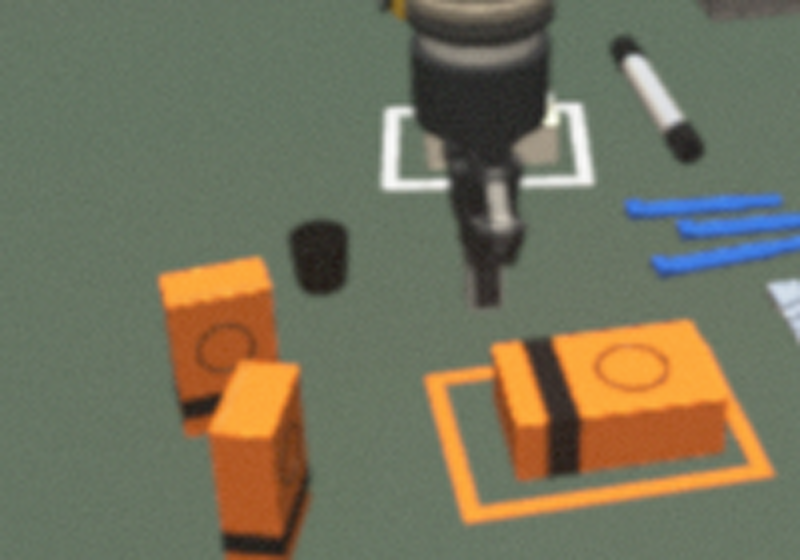

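The orange carton is down inside its frame. I'll rise and swing clear for a final look.

>>> step_arm(
  increments=[
    [0,-1,-3,0,0,0,1],
    [0,-1,-4,0,0,0,1],
    [0,0,-4,0,0,0,1],
    [3,0,-2,0,0,0,1],
    [3,0,0,0,0,0,1],
    [3,0,0,0,0,0,1],
    [3,0,0,0,0,0,1],
    [3,0,0,0,0,0,1],
    [3,0,0,0,0,0,1],
    [0,0,0,0,0,0,1],
    [0,0,0,0,0,0,1],
    [0,0,0,0,0,0,1],
  ],
)

```text
t: 11.0
eef_pos: [0.5069, -0.0111, 0.2363]
tool_rot: [0.0, 0.714, 0.7, -0.0]
contact_force: [1.1, -0.2, 0.3]
gripper_width: -0.0
```

Run:
```python
from h import *
for n in('top','side'):
    p=shot(n,n+'7.png');pickle.dump(p,open(n+'7.pkl','wb'))
    o=pickle.load(open(n+'0.pkl','rb'))
    d=cv2.absdiff(p['pixels'],o['pixels']).max(2);cv2.imwrite('pics/d'+n+'.png',d*3)
a=cv2.imread('pics/top7.png')[140:260,190:430];cv2.imwrite('pics/top7c.png',cv2.resize(a,None,fx=3.3,fy=3.3,interpolation=2))
```

```text
(no output)
```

View pics/top7c.png

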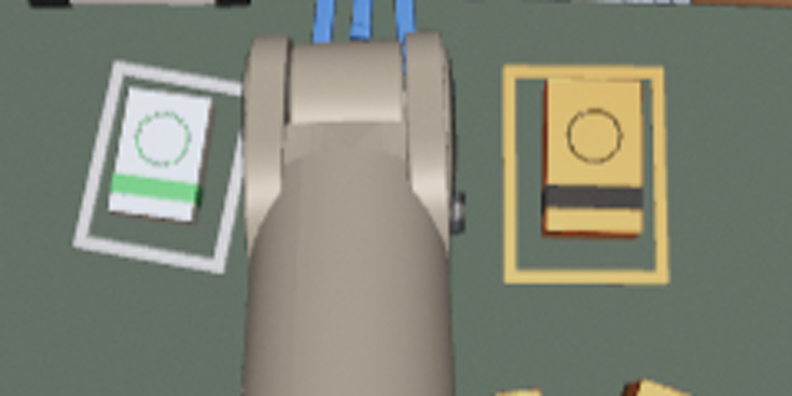

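View pics/side7.png

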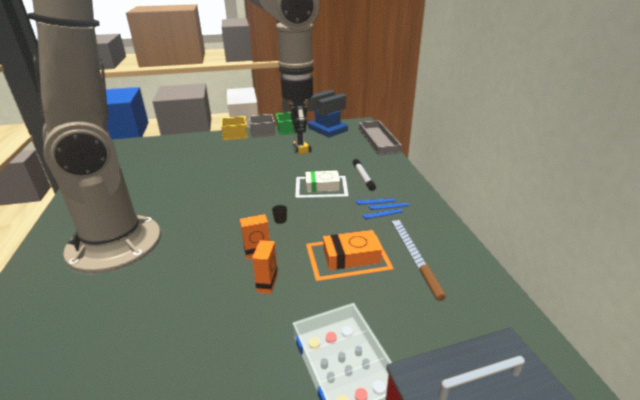

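View pics/dside.png

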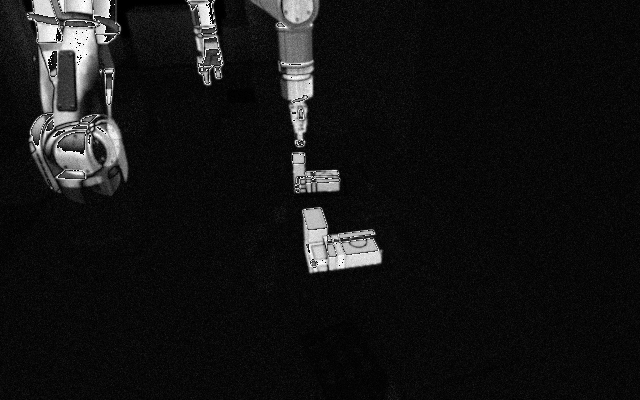

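View pics/dtop.png

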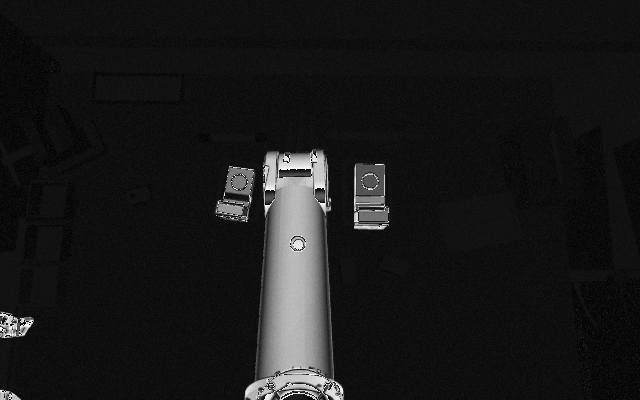

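Both cartons lie inside their frames, and the difference pictures show that nothing else moved. One last numeric check of the orange carton's far edge, then I hand in.

Run:
```python
from h import *
T=pickle.load(open('top7.pkl','rb'))
tc=lambda u,v:(u/3.3+190-.35,v/3.3+140-.35)
for p in[(547,79),(641,81),(641,234),(545,232)]:print('o',onz(T,tc(*p),.044).round(3))
for p in[(516,78),(652,78),(656,271),(516,271)]:print('of in',onz(T,tc(*p),0).round(3))
for p in[(129,87),(211,97),(193,221),(109,211)]:print('w',onz(T,tc(*p),.036).round(3))
for p in[(123,74),(88,236),(214,259)]:print('wf in',onz(T,tc(*p),0).round(3))
print(bot.hand_in())
```

```text
o [ 0.664 -0.15 ]
o [ 0.662 -0.23 ]
o [ 0.532 -0.227]
o [ 0.533 -0.147]
of in [ 0.675 -0.127]
of in [ 0.676 -0.246]
of in [ 0.506 -0.246]
of in [ 0.506 -0.126]
w [0.657 0.202]
w [0.648 0.133]
w [0.543 0.145]
w [0.551 0.215]
wf in [0.677 0.215]
wf in [0.535 0.239]
wf in [0.515 0.131]
the job is handed in; nothing more can be done
None
```

I pushed both cartons over near their tops with the shut fingertips, the white one first and then the orange. Each tipped about its foot and lies flat on its broad face inside the frame of its own colour. I handed the job in just after 11 s on the robot's clock, with the arm about 0.24 m above the bench and touching nothing.

- **Fit in the frames:** the orange carton has about 12 mm to spare at its far end, 16–19 mm at the right, 20 mm or more at the left and 26 mm at the foot end. The white carton clears the tape on every side that shows in the last pictures. Only part of its frame's right side was behind the arm in the last top picture, and that part was clear in an earlier one.
- **Right orange carton:** I chose the one measuring 80 × 45 mm and about 0.128 m high, standing at the orange frame. The two look-alikes, about 65 × 35 mm and 0.10 m high, were not touched.
- **Everything else:** comparing pictures from before and after shows nothing moved but the two cartons and the arm. In the final top picture the arm hid the cup, but the side view shows it unmoved. No check failed or disagreed.

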